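Press a flanged bush home and hold it while the compound grabs

ROBOT

A 7-joint arm with a two-finger parallel gripper is mounted at the origin on a cart in front of the work surface, level with it; the furniture and walls round the work are solid. World frame = base frame: x ahead of the robot, y to its left, z up, the work surface at z = 0. Lengths are in mm, angles in rad, forces in N, time in s.
With the tool pointing down it reaches from about 425 to 825 mm from the base axis. Payload 3.6 kg.
Tool frame: the origin (TCP) lies on the centre line of the jaws, within the pads' length; the fingertips stand 14 mm ahead of it and the grasp point (between the pads) lies 5 mm behind it (r.tips_ahead is the distance from the TCP to the fingertips, in mm); z points along the fingers, y is the line along which they close (so a half turn about z gives the same grasp; the last joint's range is limited). The gripper opens to 85 mm and grips with 20 to 120 N. Pads are 22 mm wide; open, the fingers measure 114 mm over their backs; the gripper's body (76 mm by 85 mm) begins 54 mm behind the grasp point. The pads swing forward as they close: fully open they stand 13 mm farther back than shut.
Start: joints at [-1.353, 0.615, -0.013, 1.423, 0.008, 1.103, -0.04], TCP at [157.503, 630.599, 220.097] pointing down, gripper open.
Joint ranges: [-3.12, 3.12], [-0.3, 2.06], [-1.34, 1.32], [0.26, 2.42], [-1.36, 4.5], [0.01, 1.98], [-2.84, 2.84]. Speed limits (rad/s): [2.79, 2.79, 3.14, 3.14, 3.14, 3.14, 3.14].

INTERFACE

Orientations are given as [roll, pitch, yaw] about the fixed x, y, z axes, in that order (R = Rz(yaw) Ry(pitch) Rx(roll)).
In Python, from workcell import r gives the robot as it stands.
- The arm moves only by the tool jog_arm, never from a script. Its argument "moves" is a list of rows, each a list of 3 entries, a list of its own where there are three numbers: the shift along the tool's x, y, z in cm, then the turn, a rotation vector about the tool's x, y, z in rad, then the gripper command: -1 is fully open, 1 is shut, values between are in proportion. A call has exactly 10 rows; each row shifts and turns the commanded pose from where the row before left it, along the tool's axes as they then stand; what a row does not reach is not made up. A row lasts 1/8 s, in which the tool goes at most 62.5 mm and 10.7 degrees, less where a joint would pass 70% of its speed; a pose out of reach is approached as far as the arm can. A call with a gripper value outside its range is refused whole. The fingers move at their own pace and stop on an object; "squeeze" is the grip in N (left out, the last holds). Time passes only in rows, so rows that do not move let the fingers close, or fill a call up. It gives the time, the measured TCP pose, the force, the opening and the grip force at its end, in the units of the state.
- r.observe(): the state, without advancing time (a new reading comes with each control period).
- r.capture(name): name is "side" or "top" or "wrist"; returns the picture (480x640x3 uint8, blue, green, red); there is no depth.
- r.camera_info(name): a dict with "K" (3x3 intrinsics, pixels), "R" (3x3) and "t" (3): a world point X has camera coordinates R X + t; the wrist camera has in their place "mount" (4x4, takes a point from camera to tool coordinates, whose origin is the TCP and whose axes are the flange's). Camera axes: x right, y down, z forward; pixel columns grow to the right and rows downward; lengths in mm; the calibration is good to about 2 mm. A picture is of the moment at which its call begins: read the wrist's pose just before it. camera_info takes no time and is no camera call.
- r.finish_job(): hands the job in; it is judged then, once.
The state is a dict: "time": time; "qpos": joint angles; "joint_vel": joint speeds; "effort": joint torques, N m; "position": TCP position; "tcp_rot": TCP orientation; "force": force on the tool from outside, world axes, zero at the start; "wrist_torque": the same for the moment, N m; "finger_gap": finger opening in mm; "gripper_force": force on a finger pad.
Only numpy, scipy, OpenCV 4.12 (cv2) and the standard library are available. Lean on these libraries where they do the work, as an engineer would, in place of code of your own. Each camera call takes 0.05 s, during which the arm holds its last target. There are 200 camera calls.

TASK

Fit the brass flanged bush with the small bench press: stand it, flange up, in the bore of the hub on the press's loading slide, then push the slide fully in under the ram. Only then flip the safety catch fully off by tipping its thumb tab towards the front of the press, and pull the lever by its black grip, forward and down, until the ram has pressed the bush fully home with its flange down on the hub. The lever springs back, so finish still holding it down with your fingers on the grip, the bush pressed home, as if waiting for the retaining compound to grab; leave the bottle, the brass nipple and the roll of tape where they are.

Things in the scene. Friction and masses are not known exactly. Their poses are not given: they have to be found in the camera images.
- press: Grey bench press (rack-and-pinion arbor press), fixed to the bench, 365 mm long, 130 mm wide, head top 224 mm high. Origin on the bench under the ram's axis; x points to its back (column), -x to its front where the loading slide is, y to its left, z up; it may be turned by up to 0.25 rad. Its head occupies x -31 to 143, y -45 to 45, z 140 to 224 mm. The lever is on its right (-y) side and the safety catch on its left (+y) side.
- press_ram: The press's steel ram: 28 mm square bar with a round 42 mm nose; origin at the centre of the nose's flat lower face, which is 126 mm above the bench with the lever up. A rack and pinion drive it down 34 mm per rad of lever.
- press_slide (a joint): Loading slide that carries the hub, in m: 0 = fully out at the front (hub axis 110 mm in front of the ram axis), 0.110 = fully in at its stop, hub under the ram. Moves along the press's +x, with about 2 N of friction, stays where it is left.
- hub_mouth (a point): Centre of the mouth of the hub's bore, 78 mm above the bench (moves with the slide; axes like the press's). The hub is a round dark steel housing, 67 mm across and 46 mm high, with a 36 mm bore. In the bore is a spring pad on which the bush first stands with its flange's underside 18 mm above the hub's face (bush bottom 16 mm below the mouth); pushing the bush home against the pad takes 10 N at first and 18 N at the end.
- slide_knob (a point): Centre of the upright black knob on the slide's front end, 24 mm across, 26 mm high, its top 78 mm above the bench and centre 65 mm; 95 mm in front of the hub's axis. Hold it or push it to move the slide.
- press_catch (a joint): Safety catch, rad: 0 = on (its nose stands in front of the lug on the lever's shaft, so that the lever cannot move more than about 0.1 rad), 1.4 = off, at its stop. It grows as the thumb tab is tipped from upright towards the press's front (-x). Friction of about 1 N at the tab holds it where it is left; the lever is free above 0.6, and over 0.8 counts as off.
- catch_tab (a point): Centre of the catch's steel thumb tab, 9 mm thick (along x at joint 0), 24 mm wide (y), 24 mm high, the upper end of a 50 mm upright arm; moves with the catch. At joint 0 its top is 266 mm above the bench.
- catch_pivot (a point): On the catch's hinge axis (along the press's y), in the tab's plane; 216 mm above the bench, 15 mm in front of the ram axis. The tab's centre is 38 mm from it, straight above it at joint 0.
- press_lever (a joint): Lever, rad: 0 = up against its stop (leaning 0.10 rad back from upright), grows as the grip is pulled to the press's front (-x) and down; stop at 1.25. The ram meets the bush at about 0.59 and has it home at about 1.12. A spring drives it back up: 1 to 3 N at the grip while free, about 7 N with the bush at home, more as you press harder.
- lever_grip: Black round grip that turns freely on the end of the lever, 25 mm across, 85 mm long, lying along the press's y; origin at its centre, 150 mm from the lever's axis and about 330 mm above the bench with the lever up.
- lever_pivot (a point): On the lever's hinge axis (along the press's y) level with the middle of the grip; 180 mm above the bench, 30 mm behind the ram axis. The grip's centre moves round it in a circle of 150 mm radius.
- bush_centre (a point): Centre (half-way up) of the loose brass flanged bush, 44 mm high: body 34 mm across and 34 mm long with a chamfered foot, flange 48 mm across and 10 mm thick on top (12 to 22 mm above the centre), about 130 to 210 g. It stands on the bench, flange up, to the left of the press; z along its axis. Standing in the hub before pressing its centre is 6 mm above the hub's mouth, pressed home 12 mm below it.
- threadlock: Bystander: red bottle with black cap, 26x40x118 mm, standing to the right; origin under its base.
- hex_nipple: Bystander: brass hexagon nipple (threaded at both ends, no flange), 31x59x27 mm, lying at the far left, beyond the bush; origin under its middle.
- ptfe_roll: Bystander: white roll of thread tape with a red core, 54 mm across, 14 mm high, lying at the front right; origin under its middle.
Not all that is in view belongs to the job. Of the things shaped like the part that bears bush_centre, the brass one is meant.

How it is judged (in metres and radians):
On the way, in this order (a step that is already met when the one before it is completed fails the run):
1. the bush stands in the hub's bore (horizontal distance between bush_centre and hub_mouth below 0.004 m and angle between bush_centre's own z axis and vertical below 0.1 rad and z of bush_centre in the frame of hub_mouth below 0.01 m), for 0.2 s.
2. the slide is fully in with the bush in the hub (all of step 1 and value of joint press_slide above 0.105 m), for 0.2 s.
3. the safety catch is off, the lever still up (value of joint press_catch above 0.8 rad and value of joint press_lever below 0.2 rad), for 0.1 s.
4. the lever is pulled and the ram has the bush home (z of bush_centre in the frame of hub_mouth below -0.01 m and contact force between press_ram and anything else above 5 N and value of joint press_lever above 1 rad and horizontal distance between bush_centre and hub_mouth below 0.004 m), for 0.2 s.
At the end, for the whole second after the job is handed in: Fingers press on the lever's grip (over 1 N), lever over 1.0 rad; ram presses (over 5 N); bush home in the hub: flange within 2 mm of its face, axis within 4 mm, upright within 0.1 rad; slide in (over 0.105 m), catch off (over 0.8 rad) (all of step 4 and angle between bush_centre's own z axis and vertical below 0.1 rad and value of joint press_slide above 0.105 m and value of joint press_catch above 0.8 rad and contact force between the fingers and lever_grip above 1 N); the arm keeps its last pose, push and grip.
It fails at once if the catch is taken off (over 0.5 rad) before the slide is in (value of joint press_catch above 0.5 rad and value of joint press_slide below 0.1 m).
It fails at once if bottle, nipple or tape roll moved more than 30 mm (distance of any of threadlock, hex_nipple, ptfe_roll from where it was at the start of the episode above 0.03 m).
It also fails if it takes over 59 s, if anything falls off the work surface, if the arm or the gripper's body presses on something with over 40 N, if the wrist force passes 120 N, or if a joint passes its speed limit or range.

## Working session

There is one attempt and no reset: what is moved stays moved. The work goes in short steps, Python scripts to look and compute and a tool call to move; the robot and the scene stay as the last step left them, time stands still between calls to the robot, and variables do not carry over. Pictures are saved under pics/ and viewed, at most 10 in all, crops included, and the job is handed in when it is done.

Besides the shell and the picture viewer there is one more tool, called after "Emit:" by a JSON object that holds its "op" and its "data", one argument or row to a line. jog_arm: Moves the arm, as the interface text tells. Its arguments: {"type":"object","properties":{"moves":{"type":"array"},"squeeze":{"type":"number"}},"required":["moves"]}

```bash
mkdir -p pics; ls
python3 - <<'E'
from workcell import r
import cv2,numpy as np
for n in ["side","top","wrist"]:
    im=r.capture(n); cv2.imwrite(f"pics/{n}0.png",im)
    c=r.camera_info(n); print(n,{k:np.round(v,3).tolist() for k,v in c.items() if not isinstance(v,str)})
print(r.observe())
E
```

```text
pics
side {'K': [[453.236, 0.0, 316.506], [0.0, 453.236, 237.031], [0.0, 0.0, 1.0]], 'R': [[-0.999, -0.033, -0.014], [-0.008, 0.585, -0.811], [0.035, -0.811, -0.584]], 't': [528.844, 127.863, 1351.967]}
top {'K': [[493.416, 0.0, 318.795], [0.0, 493.416, 245.646], [0.0, 0.0, 1.0]], 'R': [[0.007, -1.0, 0.005], [-0.998, -0.008, -0.057], [0.057, -0.005, -0.998]], 't': [48.221, 514.471, 1493.159]}
wrist {'K': [[416.515, 0.0, 314.796], [0.0, 416.515, 243.54], [0.0, 0.0, 1.0]], 'mount': [[-0.001, -0.961, -0.277, 70.345], [1.0, -0.001, -0.001, -0.457], [0.001, -0.277, 0.961, -154.446], [0.0, 0.0, 0.0, 1.0]]}
{'time': 0.15, 'qpos': array([-1.35248797,  0.61570101, -0.01259692,  1.42454185,  0.00809867,
        1.10339717, -0.04039514]), 'joint_vel': array([ 0.00011544, -0.00349028,  0.00014823, -0.00527571,  0.00053375,
       -0.00078034,  0.00050456]), 'effort': array([ 1.15282503e-03, -4.69660091e+01,  2.59888703e-01, -1.71251786e+01,
        1.00986820e-02,  7.14521579e-03,  7.55874339e-06]), 'position': array([157.38862108, 630.02781601, 219.19812424]), 'tcp_rot': array([-3.13959563e+00,  2.84075533e-05,  2.89683662e+00]), 'force': array([-0.83662885, -0.21930209, -0.68996764]), 'wrist_torque': array([-0.01050967,  0.01014743, -0.00255605]), 'gripper_force': 0.0, 'finger_gap': 85.69660463639852}
```

View pics/top0.png

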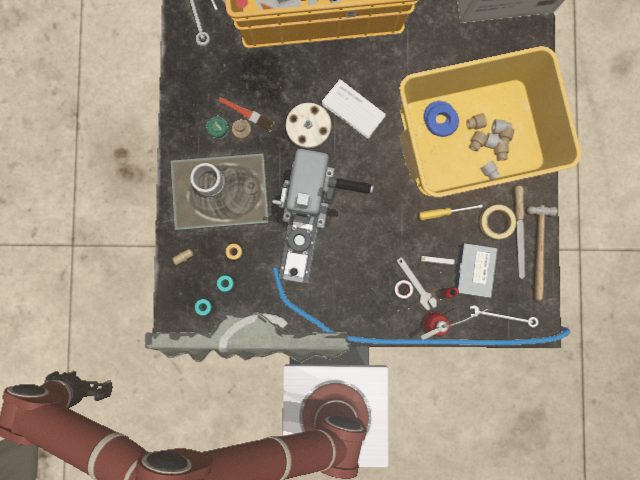

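View pics/side0.png

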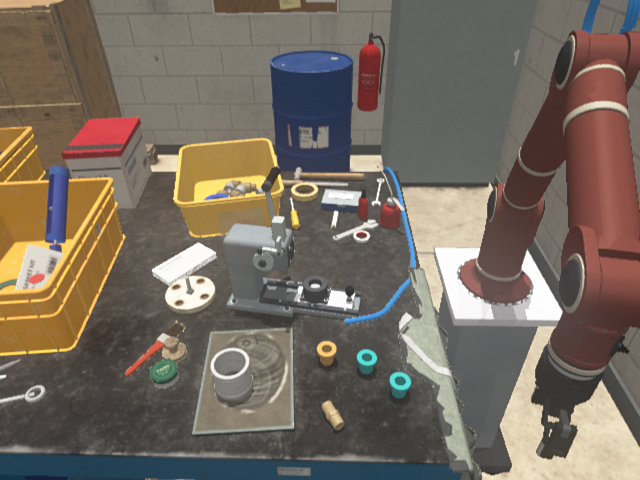

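Top view: the bush-like things are orange/brass (233,251), teal (225,284) and teal (203,307). The one at (233,251) is brass in colour, next to the nipple at (182,257). The hub is at (299,240), the knob at (294,271) and the grip at (355,187). I'll confirm in an enlarged crop.

Run:
```python
import cv2,numpy as np
t=cv2.imread("pics/top0.png");s=cv2.imread("pics/side0.png")
a=cv2.resize(t[140:320,170:380],None,fx=3.7,fy=3.2,interpolation=cv2.INTER_CUBIC)
a=cv2.resize(t[140:290,170:380],(400,286),interpolation=cv2.INTER_CUBIC)
A=cv2.resize(t[225:295,190:320],(520,280),interpolation=cv2.INTER_CUBIC)   #x4
B=cv2.resize(t[145:225,270:380],(280,204)) 
C=cv2.resize(s[160:380,220:420],(200*3//2,330),interpolation=cv2.INTER_CUBIC)
D=cv2.resize(s[265:375,240:420],(500,306),interpolation=cv2.INTER_CUBIC)
o=np.zeros((600,800,3),np.uint8)
o[:280,:520]=A;o[:204,520:]=B
o[285:591,:500]=D
E=cv2.resize(s[160:300,220:320],(280,392),interpolation=cv2.INTER_CUBIC);o[206:598,510:790]=E
cv2.imwrite("pics/crop1.png",o)
```

```text
(no output)
```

View pics/crop1.png

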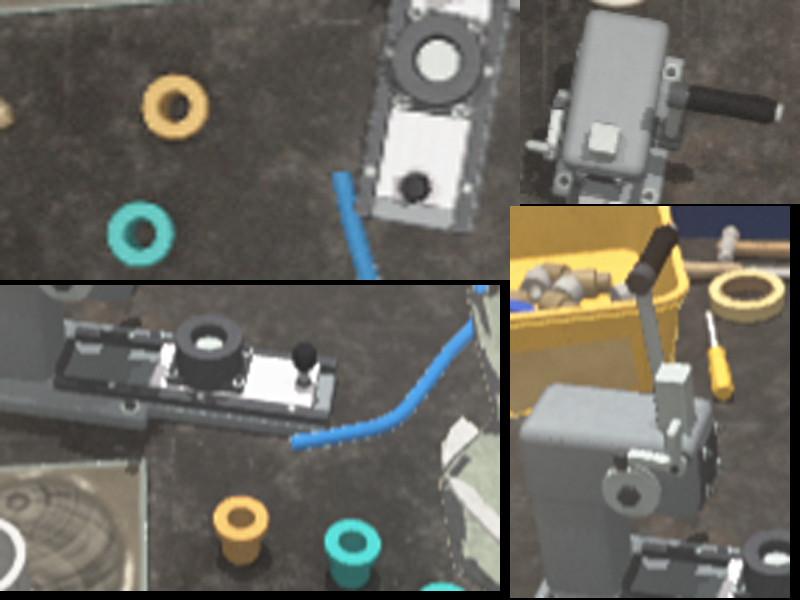

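```bash
cat > h.py <<'E'
import numpy as np,cv2
from workcell import r
def ray(n,uv):
    c=r.camera_info(n);d=c["R"].T@np.linalg.inv(c["K"])@[*uv,1.];return -c["R"].T@c["t"],d/np.linalg.norm(d)
def atz(n,uv,z):
    o,d=ray(n,uv);return o+d*(z-o[2])/d[2]
def tri(a,b):
    A=0;B=0
    for n,uv in(("top",a),("side",b)):
        o,d=ray(n,uv);P=np.eye(3)-np.outer(d,d);A=A+P;B=B+P@o
    x=np.linalg.solve(A,B);return x
def press(P,ox,oy,yaw): # press->world
    c,s=np.cos(yaw),np.sin(yaw);return np.array([ox+c*P[0]-s*P[1],oy+s*P[0]+c*P[1],P[2]])
def wray(uv,pos,rot):
    from scipy.spatial.transform import Rotation as Ro
    c=r.camera_info("wrist");M=c["mount"];Rt=Ro.from_euler("xyz",rot).as_matrix()
    d=Rt@M[:3,:3]@np.linalg.inv(c["K"])@[*uv,1.];return Rt@M[:3,3]+pos,d
def watz(uv,z,pos,rot):
    o,d=wray(uv,pos,rot);return o+d*(z-o[2])/d[2]
E
python3 - <<'E'
from h import *
np.set_printoptions(precision=1,suppress=True)
for nm,a,b,z in [("bush",(233.75,251.75),(326.8,348.9),44),("hub",(299.25,240),(315.2,285.9),78),("knobtop",(293.5,271.75),(349.4,289.5),78),("grip",(353.5,185.7),(271,181),330),("tab",(277.9,202.8),(278.2,239.3),254)]:
    print(nm,tri(a,b),atz("top",a,z),atz("side",b,z))
h=atz("top",(299.25,240),78);k=atz("top",(293.5,271.75),78);g=atz("top",(353.5,185.7),329)
g1=atz("top",(336.8,183.1),329);g2=atz("top",(370.2,188.2),329)
print(np.arctan2(*(h-k)[[1,0]]),np.linalg.norm(h-k),np.arctan2((g1-g2)[1],(g1-g2)[0])-np.pi/2,np.linalg.norm(g1-g2))
print("square",atz("top",(302.2,200),224),atz("top",(302.2,200),260))
for nm,a in(("threadlock",(450,293)),("roll",(404,289)),("nipple",(182,257))):print(nm,atz("top",a,10))
E
```

```text
bush [493.  307.   40.2] [492.2 306.4  44. ] [493.6 310.2  44. ]
hub [527.8 110.1  66.6] [526.6 109.7  78. ] [527.6 122.8  78. ]
knobtop [434.4 125.9  69.3] [433.6 125.6  78. ] [435.7 135.5  78. ]
grip [646.9 -31.  313.9] [642.8 -29.8 330. ] [643.6  -2.  330. ]
tab [611.2 159.2 259.3] [610.4 159.5 254. ] [613.9 151.7 254. ]
-0.16922486220651836 94.30688436335709 -0.14464891684783243 82.2607900102345
square [622.7  97.8 224. ] [617.3  96.7 260. ]
threadlock [ 372.6 -349.5   10. ]
roll [ 383.8 -209.    10. ]
nipple [476.4 469.9  10. ]
```

Emit:
{"op": "jog_arm", "data": {
  "moves": [
    [[-4,-2.3,0.8],[0,0,0],-1],
    [[-4,-2.3,0.8],[0,0,0],-1],
    [[-4,-2.3,0.8],[0,0,0],-1],
    [[-4,-2.3,0.8],[0,0,0],-1],
    [[-4,-2.3,0.8],[0,0,0],-1],
    [[-4,-2.3,0.8],[0,0,0],-1],
    [[-4,-2.3,0.8],[0,0,0],-1],
    [[-4,-2.3,0.8],[0,0,0],-1],
    [[-4,-2.3,0.8],[0,0,0],-1],
    [[-4,-2.3,0.8],[0,0,0],-1]
  ]
}}

```text
time: 1.4
position: [490.7, 309.4, 139.7]
tcp_rot: [-3.141, -0.0, 2.897]
force: [1.3, -0.1, 0.8]
finger_gap: 85.5
gripper_force: 0.0
```

```bash
cat >> h.py <<'E'
def look(f):
    o=r.observe();im=r.capture("wrist");cv2.imwrite(f"pics/{f}.png",im)
    np.savez(f"pics/{f}.npz",p=o["position"],q=o["tcp_rot"]);print(o["time"],o["position"].round(1),o["tcp_rot"].round(3),o["force"].round(1),o["finger_gap"]);return im
def to(x,y=None,z=None):
    from scipy.spatial.transform import Rotation as Ro
    o=r.observe();t=np.array([x,y,z],float);print("tool cm",(Ro.from_euler("xyz",o["tcp_rot"]).as_matrix().T@(t-o["position"])/10).round(2))
E
python3 -c "
from h import *
look('w1')"
```

```text
1.4 [490.7 309.4 139.7] [-3.141 -0.     2.897] [ 1.3 -0.1  0.8] 85.53685470862338
```

View pics/w1.png

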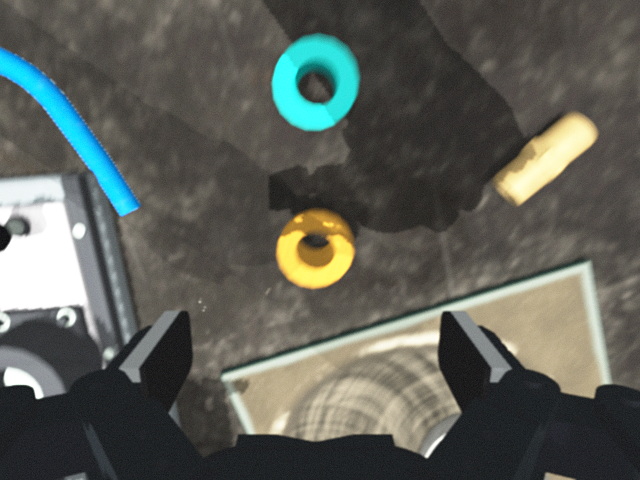

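The wrist view shows the brass bush's flange centred at about (315.5,249), with teal at (316,82) and the nipple at (547,158). The fingers straddle the bush.

```bash
python3 -c "
from h import *
d=np.load('pics/w1.npz')
b=watz((315.5,249),44,d['p'],d['q']);print(b);to(b[0],b[1],37)"
```

```text
[495.61632446 307.80248435  44.        ]
tool cm [ 0.33  0.69 10.15]
```

```bash
python3 -c "
from h import *
o=r.observe();print(o['time'],o['position'],o['tcp_rot'])
to(495.6,307.8,37)"
```

```text
1.45 [496.70182924 301.00460434 138.59533787] [-3.13555867  0.00538529  2.88584851]
tool cm [ 0.33  0.69 10.15]
```

Emit:
{"op": "jog_arm", "data": {
  "moves": [
    [[-0.2,-0.1,0.5],[0,0,0],-1],
    [[-0.2,-0.1,1],[0,0,0],-1],
    [[-0.2,0,1],[0,0,0],-1],
    [[0,0,1],[0,0,0],-1],
    [[0,0,1],[0,0,0],-1],
    [[0,0,0.5],[0,0,0],-1],
    [[0,0,0],[0,0,0],-1],
    [[0,0,0],[0,0,0],-1],
    [[0,0,0],[0,0,0],-1],
    [[0,0,0],[0,0,0],-1]
  ]
}}

```text
time: 2.7
position: [495.3, 307.2, 90.4]
tcp_rot: [3.141, 0.0, 2.897]
force: [-0.4, -0.1, 0.1]
finger_gap: 85.2
gripper_force: 0.0
```

Run:
```python
from h import *
im=look('w2');o=r.observe();print(o['position'],o['tcp_rot'])
hsv=cv2.cvtColor(im,cv2.COLOR_BGR2HSV)
m=cv2.inRange(hsv,(12,120,90),(28,255,255));n,l,s,c=cv2.connectedComponentsWithStats(m)
for i in range(1,n):
    if s[i,4]>500:
        x,y,w,h,a=s[i];print(x,y,w,h,a,c[i]);
```

```text
2.7 [495.3 307.2  90.4] [3.141 0.    2.897] [-0.4 -0.1  0.1] 85.1672311664367
[495.31639356 307.1978021   90.33493316] [3.14125678e+00 2.95590207e-04 2.89678858e+00]
272 216 95 94 5010 [322.03253493 254.84091816]
```

Run:
```python
from h import *
d=np.load('pics/w2.npz');b=watz((319.5,263),44,d['p'],d['q']);print(b);to(b[0],b[1],37)
```

```text
[493.59381136 309.36626986  44.        ]
tool cm [0.22 0.17 5.33]
```

Emit:
{"op": "jog_arm", "data": {
  "moves": [
    [[0.1,0.1,1],[0,0,0],-1],
    [[0.1,0.1,1.2],[0,0,0],-1],
    [[0,0,1.2],[0,0,0],-1],
    [[0,0,1.1],[0,0,0],-1],
    [[0,0,0.8],[0,0,0],-1],
    [[0,0,0],[0,0,0],-1],
    [[0,0,0],[0,0,0],1],
    [[0,0,0],[0,0,0],1],
    [[0,0,0],[0,0,0],1],
    [[0,0,0],[0,0,0],1]
  ],
  "squeeze": 40
}}

```text
time: 4.0
position: [493.8, 309.6, 37.3]
tcp_rot: [3.141, 0.0, 2.897]
force: [-0.3, 0.6, -0.3]
finger_gap: 12.3
gripper_force: 0.0
```

Run:
```python
from h import *
im=look('w3');s=r.capture("side")[300:420,240:440]
im[:240,:400]=cv2.resize(s,(400,240));cv2.imwrite("pics/w3b.png",im)
```

```text
4.0 [493.8 309.6  37.3] [3.141 0.    2.897] [-0.3  0.6 -0.3] 12.307602480505514
```

View pics/w3b.png

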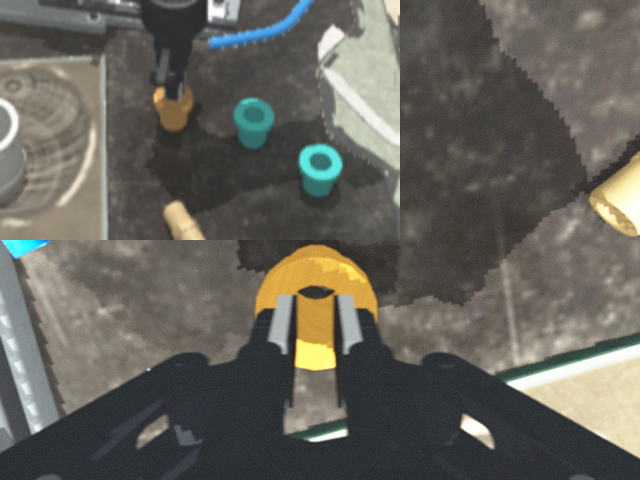

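Run:
```python
from h import *
d=np.load('pics/w3.npz');print(watz((316,308),44,d['p'],d['q']))
c=r.camera_info('wrist');M=np.linalg.inv(c['mount'])
for z in(-20,-5,0,14):
    p=c['K']@(M@[0,0,z,1])[:3];print(z,p/p[2])
o=r.observe();print(o)
```

```text
[491.89807786 309.84248076  44.        ]
-20 [316.69858538 328.7684771    1.        ]
-5 [316.56913619 310.63884827   1.        ]
0 [316.53092662 305.28751924   1.        ]
14 [316.43471283 291.81257761   1.        ]
{'time': 4.1, 'qpos': array([-0.58955045,  0.74180441, -0.01285477,  1.79805925,  0.01534099,
        0.6017167 ,  0.71438111]), 'joint_vel': array([ 7.81891558e-05,  1.48301553e-03, -1.51878702e-03,  5.79085891e-04,
       -3.84265533e-04,  1.23113583e-03,  7.00854011e-04]), 'effort': array([ 1.59868247e-03, -4.57650590e+01,  3.03543219e-01, -1.08722305e+01,
        6.54554955e-03,  3.29799350e-04,  2.24584647e-05]), 'position': array([493.75006783, 309.59472319,  37.19595054]), 'tcp_rot': array([3.14151094e+00, 7.11734220e-05, 2.89685126e+00]), 'force': array([0.58239955, 0.52172807, 0.73734844]), 'wrist_torque': array([ 0.04792068, -0.05088819,  0.02319361]), 'gripper_force': 0.0, 'finger_gap': -0.0884553975913221}
```

Run:
```python
from h import *
def pj(n,X):
    c=r.camera_info(n);p=c["K"]@(c["R"]@np.array(X,float)+c["t"]);return p[:2]/p[2]
s=r.capture("side");t=r.capture("top");w=r.capture("wrist")
for z in (0,23,37,44):print(z,pj("side",(493.8,309.6,z)),pj("top",(493.8,309.6,z)))
o=np.zeros((600,800,3),np.uint8)
o[:400,:400]=cv2.resize(s[310:390,290:370],(400,400),interpolation=cv2.INTER_CUBIC)
o[:400,400:]=cv2.resize(w[200:400,216:416],(400,400))
o[400:,:200]=cv2.resize(t[230:270,213:253],(200,200),interpolation=cv2.INTER_CUBIC)
o[400:,200:460]=cv2.resize(s[330:370,155:207],(260,200),interpolation=cv2.INTER_CUBIC)
cv2.imwrite("pics/d1.png",o)
```

```text
0 [326.71702239 360.6046955 ] [235.11595139 251.85932808]
23 [326.71175192 354.45171477] [233.87092593 251.52245796]
37 [326.70848054 350.63256298] [233.0942069  251.31229886]
44 [326.70682647 348.70153367] [232.70033083 251.20572668]
```

View pics/d1.png

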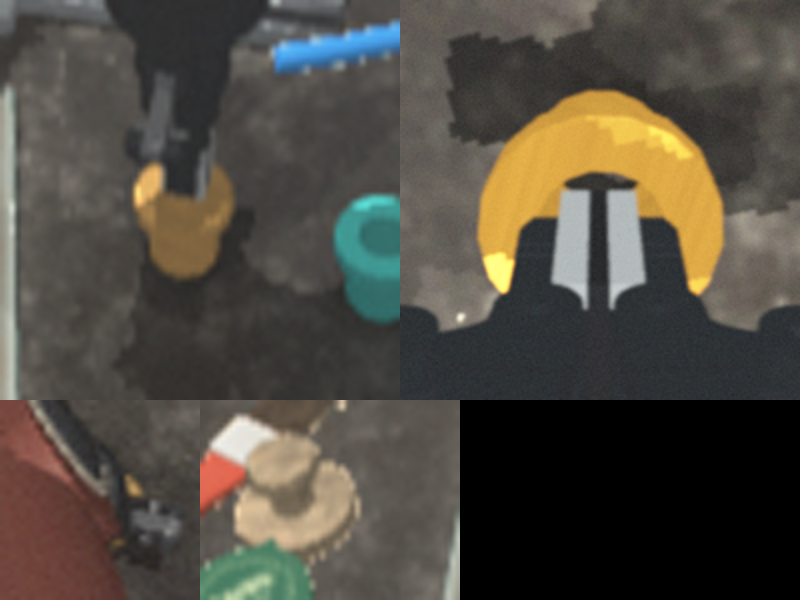

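Emit:
{"op": "jog_arm", "data": {
  "moves": [
    [[0,0,0],[0,0,0],-1],
    [[0,0,0],[0,0,0],-1],
    [[0,0,0],[0,0,0],-1],
    [[0,0,0],[0,0,0],-1],
    [[0,0,0],[0,0,0],-1],
    [[0,0,0],[0,0,0],-1],
    [[0,0,0.3],[0,0,0],-1],
    [[0,0,0.3],[0,0,0],-1],
    [[0,0,0.3],[0,0,0],-1],
    [[0,0,0.3],[0,0,0],-1]
  ]
}}

```text
time: 5.5
position: [493.7, 309.5, 24.8]
tcp_rot: [-3.141, -0.0, 2.897]
force: [0.4, -0.8, 0.2]
finger_gap: 85.2
gripper_force: 0.0
```

Run:
```python
from h import *
print(r.tips_ahead,[a for a in dir(r) if a[0]!='_'])
w=r.capture("wrist");s=r.capture("side")
o=np.zeros((480,800,3),np.uint8)
o[:,:400]=cv2.resize(w[100:480,160:480],(400,480));o[:400,400:]=cv2.resize(s[290:370,290:370],(400,400),interpolation=cv2.INTER_CUBIC)
cv2.imwrite("pics/d2.png",o);print(r.observe())
```

```text
14.0 ['Unreachable', 'camera_info', 'capture', 'finish_job', 'observe', 'tips_ahead']
{'time': 5.6, 'qpos': array([-0.58972617,  0.76127201, -0.01256668,  1.80401464,  0.01591836,
        0.57739357,  0.71389406]), 'joint_vel': array([-0.0008364 , -0.00777265,  0.00179329, -0.00381432, -0.00091319,
        0.00539004, -0.00095751]), 'effort': array([ 1.54201927e-03, -4.60148621e+01,  3.15016676e-01, -1.05012006e+01,
        7.06675855e-03, -2.57705472e-02, -3.71028218e-04]), 'position': array([493.4356394 , 309.36230596,  24.62578939]), 'tcp_rot': array([-3.14083988e+00, -6.43514537e-04,  2.89686105e+00]), 'force': array([ 0.0792745 , -0.17351977,  0.12396052]), 'wrist_torque': array([ 0.00730986, -0.00137188,  0.01029591]), 'gripper_force': 0.0, 'finger_gap': 85.48312682764363}
```

View pics/d2.png

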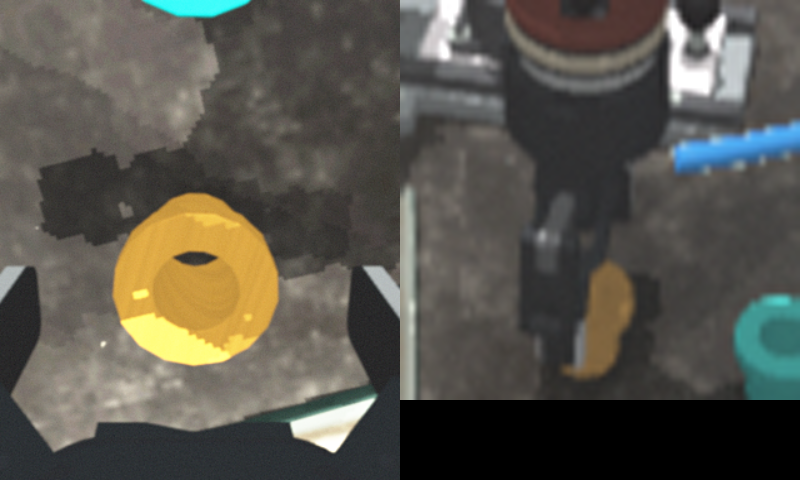

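Run:
```python
from h import *
o,d=ray("side",(322,364.5))
for y in(350,358,366):print(o+d*(y-o[1])/d[1])
```

```text
[504.27244018 350.          35.59517937]
[504.02149837 358.          45.64880396]
[503.77055656 366.          55.70242855]
```

Emit:
{"op": "jog_arm", "data": {
  "moves": [
    [[0,0,0.4],[0,0,0],-1],
    [[0,0,0.4],[0,0,0],-1],
    [[0,0,0],[0,0,0],0.1],
    [[0,0,0],[0,0,0],0.1],
    [[0,0,0],[0,0,0],0.3],
    [[0,0,0],[0,0,0],0.3],
    [[0,0,0],[0,0,0],0.3],
    [[0,0,0],[0,0,0],0.3],
    [[0,0,0],[0,0,0],0.3],
    [[0,0,0],[0,0,0],0.3]
  ]
}}

```text
time: 6.85
position: [493.9, 309.7, 17.4]
tcp_rot: [3.141, 0.0, 2.897]
force: [-1.0, 0.4, 4.6]
finger_gap: 46.1
gripper_force: 41.0
```

Emit:
{"op": "jog_arm", "data": {
  "moves": [
    [[0,0,-2],[0,0,0],0.3],
    [[0,0,-3.5],[0,0,0],0.3],
    [[0,0,-4],[0,0,0],0.3],
    [[0,0,-3.8],[0,0,0],0.3],
    [[-2,-3.2,0],[0,0,-0.02],0.3],
    [[-2,-3.2,0],[0,0,-0.02],0.3],
    [[-2,-3.2,0],[0,0,-0.02],0.3],
    [[-2,-3,0],[0,0,-0.02],0.3],
    [[0,0,0],[0,0,0],0.3],
    [[0,0,0],[0,0,0],0.3]
  ]
}}

```text
time: 8.1
position: [544.1, 170.1, 149.3]
tcp_rot: [3.141, -0.002, 2.977]
force: [-0.9, 1.2, -2.0]
finger_gap: 45.9
gripper_force: 41.5
```

```bash
python3 -c "
from h import *
look('w4');o=r.observe();print(o['position'],o['gripper_force'])"
```

```text
8.1 [544.1 170.1 149.3] [ 3.141e+00 -2.000e-03  2.977e+00] [-0.9  1.2 -2. ] 45.87966460438454
[544.01656906 170.8723262  149.45774424] 41.532676219940186
```

View pics/w4.png

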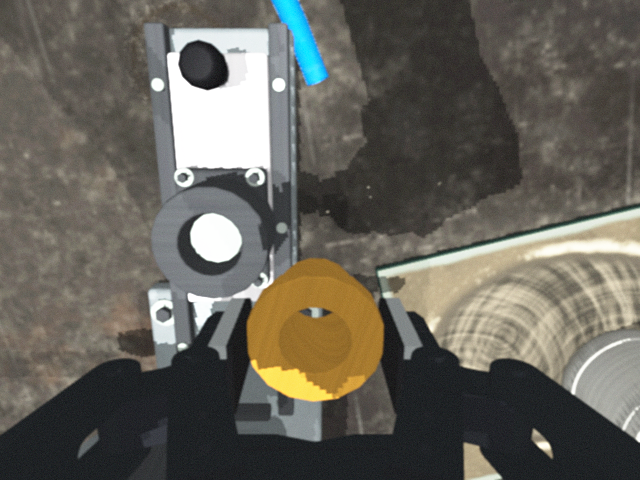

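Run:
```python
from h import *
d=np.load('pics/w4.npz');p,q=d['p'],d['q']
hb=watz((211.3,238.5),78,p,q);k=watz((203.5,65),78,p,q);print(hb,k,np.arctan2(*(hb-k)[[1,0]]),np.linalg.norm(hb-k))
c=r.camera_info('wrist');M=np.linalg.inv(c['mount'])
for X in((0,0,-26.6),(24,0,-26.6),(-24,0,-26.6),(0,24,-26.6),(17,0,17.4)):
    u=c['K']@(M@[*X,1])[:3];print(X,(u/u[2])[:2])
print('bush',watz((315,333),149.4+26.6,p,q));to(hb[0],hb[1],149)
w=cv2.imread('pics/w4.png');cv2.imwrite('pics/c4.png',np.hstack([cv2.resize(w[180:305,140:285],(464,400),interpolation=cv2.INTER_CUBIC),cv2.resize(w[250:410,240:390],(330,400))[:, :330]]))
```

```text
[526.00706352 113.3948871   78.        ] [437.24048335 130.51188908  78.        ] -0.19049346540992781 90.40186674723822
(0, 0, -26.6) [316.66347501 338.04421947]
(24, 0, -26.6) [316.66313559 271.86381473]
(-24, 0, -26.6) [316.66378418 398.32852442]
(0, 24, -26.6) [386.91970104 338.00556319]
(17, 0, 17.4) [316.34128735 252.31265987]
bush [542.13314307 169.86129085 176.        ]
tool cm [ 0.84 -5.96  0.04]
```

Emit:
{"op": "jog_arm", "data": {
  "moves": [
    [[0.4,0,0.5],[0,0,0],0.3],
    [[0.4,0,0.5],[0,0,0],0.3],
    [[0,0,0.5],[0,0,0],0.3],
    [[0,0,0.5],[0,0,0],0.3],
    [[0,0,0],[0,0,0],0.3],
    [[0,0,0],[0,0,0],0.3],
    [[0,0,0],[0,0,0],0.3],
    [[0,0,0],[0,0,0],0.3],
    [[0,0,0],[0,0,0],0.3],
    [[0,0,0],[0,0,0],0.3]
  ]
}}

```text
time: 9.4
position: [537.1, 170.8, 130.1]
tcp_rot: [3.142, 0.0, 2.977]
force: [0.2, -0.2, -1.5]
finger_gap: 46.1
gripper_force: 41.5
```

```bash
cat > hub.py <<'E'
from h import *
from scipy.optimize import minimize
def hubfit(f,g,z=78):
    im=cv2.imread(f'pics/{f}.png');d=np.load(f'pics/{f}.npz');p,q=d['p'],d['q']
    # rectify plane z: 0.25 mm/px, window 110 mm about guess
    N=440;w=np.array([[-55,-55],[55,-55],[55,55],[-55,55.]])+g
    from scipy.spatial.transform import Rotation as Ro
    c=r.camera_info("wrist");T=np.eye(4);T[:3,:3]=Ro.from_euler("xyz",q).as_matrix();T[:3,3]=p
    Mi=np.linalg.inv(T@c["mount"])
    px=[]
    for a in w:
        u=c["K"]@(Mi@[*a,z,1])[:3];px.append(u[:2]/u[2])
    H=cv2.getPerspectiveTransform(np.float32(px),np.float32([[0,0],[N,0],[N,N],[0,N]]))
    R=cv2.warpPerspective(im,H,(N,N),flags=cv2.INTER_CUBIC);gr=cv2.GaussianBlur(cv2.cvtColor(R,cv2.COLOR_BGR2GRAY),(0,0),3)
    gx=cv2.Sobel(gr,cv2.CV_32F,1,0)/8;gy=cv2.Sobel(gr,cv2.CV_32F,0,1)/8
    th=np.linspace(0,2*np.pi,180);best={}
    for rad in(18,33.5):
        S=[]
        for dx in np.arange(-10,10.1,.5):
            for dy in np.arange(-10,10.1,.5):
                xx=((55+dx+rad*np.cos(th))*4).astype(np.float32)[None];yy=((55+dy+rad*np.sin(th))*4).astype(np.float32)[None]
                v=cv2.remap(gx,xx,yy,1)[0]*np.cos(th)+cv2.remap(gy,xx,yy,1)[0]*np.sin(th)
                S.append((np.minimum(np.abs(v),8).mean(),g[0]+dx,g[1]+dy))
        S.sort(reverse=True);print(rad,np.round(S[:4],2).tolist())
    return R
E
python3 - <<'E'
from hub import *
hubfit('w4',[526,113.4])
look('w5');R=hubfit('w5',[526,112.]);cv2.imwrite('pics/rect5.png',R);to(526,112,130)
E
```

```text
18 [[7.56, 529.5, 111.4], [7.32, 529.0, 111.4], [7.18, 529.0, 110.9], [7.09, 529.5, 110.9]]
33.5 [[3.77, 528.5, 110.4], [3.69, 528.5, 110.9], [3.68, 530.5, 111.9], [3.66, 530.5, 112.4]]
9.4 [537.1 170.8 130.1] [3.142 0.    2.977] [ 0.2 -0.2 -1.5] 46.09192449375247
18 [[7.16, 529.5, 111.0], [6.93, 529.0, 111.0], [6.91, 529.5, 111.5], [6.75, 529.0, 111.5]]
33.5 [[3.15, 530.5, 112.0], [3.11, 530.0, 112.0], [3.1, 530.5, 111.5], [3.04, 517.5, 122.0]]
tool cm [ 0.13 -5.98  0.01]
```

Emit:
{"op": "jog_arm", "data": {
  "moves": [
    [[0,-1.5,0],[0,0,0],0.3],
    [[-0.05,-1.5,0],[0,0,0],0.3],
    [[-0.05,-1.5,0],[0,0,0],0.3],
    [[-0.05,-1.45,0.5],[0,0,0],0.3],
    [[0,0,0.8],[0,0,0],0.3],
    [[0,0,0.8],[0,0,0],0.3],
    [[0,0,0.5],[0,0,0],0.3],
    [[0,0,0],[0,0,0],0.3],
    [[0,0,0],[0,0,0],0.3],
    [[0,0,0],[0,0,0],0.3]
  ]
}}

```text
time: 10.7
position: [529.0, 112.0, 104.3]
tcp_rot: [3.141, 0.0, 2.977]
force: [-0.4, -0.5, -1.3]
finger_gap: 46.0
gripper_force: 41.5
```

Run:
```python
from h import *
w=look('w6');to(528.8,111.8,100);s=r.capture('side')
o=np.zeros((480,800,3),np.uint8);o[:]=0
o[:,:440]=cv2.resize(w[190:430,200:420],(440,480));o[:360,440:]=cv2.resize(s[240:320,270:350],(360,360),interpolation=cv2.INTER_CUBIC)
cv2.imwrite('pics/d6.png',o)
```

```text
10.7 [529.  112.  104.3] [3.141 0.    2.977] [-0.4 -0.5 -1.3] 45.97899522502962
tool cm [ 0.02 -0.02  0.44]
```

View pics/d6.png

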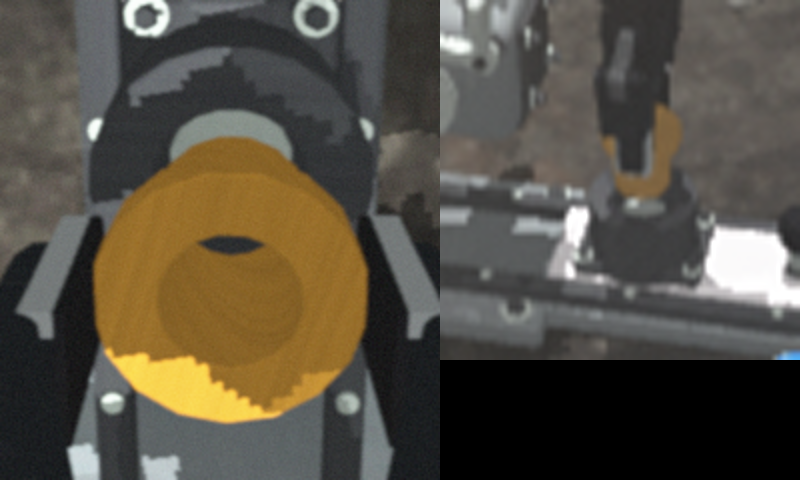

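Emit:
{"op": "jog_arm", "data": {
  "moves": [
    [[0,0,0.3],[0,0,0],0.3],
    [[0,0,0.3],[0,0,0],0.3],
    [[0,0,0.2],[0,0,0],0.3],
    [[0,0,0.2],[0,0,0],0.3],
    [[0,0,0.2],[0,0,0],0.3],
    [[0,0,0.2],[0,0,0],0.3],
    [[0,0,0],[0,0,0],0.3],
    [[0,0,0],[0,0,0],0.3],
    [[0,0,0],[0,0,0],0.3],
    [[0,0,0],[0,0,0],0.3]
  ]
}}

```text
time: 12.05
position: [528.8, 111.8, 90.2]
tcp_rot: [3.142, 0.0, 2.977]
force: [0.4, 0.2, -1.8]
finger_gap: 45.8
gripper_force: 41.5
```

Emit:
{"op": "jog_arm", "data": {
  "moves": [
    [[0,0,0.3],[0,0,0],0.3],
    [[0,0,0.3],[0,0,0],0.3],
    [[0,0,0.2],[0,0,0],0.3],
    [[0,0,0.2],[0,0,0],0.3],
    [[0,0,0],[0,0,0],0.3],
    [[0,0,0],[0,0,0],-0.4],
    [[0,0,0],[0,0,0],-0.4],
    [[0,0,0],[0,0,0],-0.4],
    [[0,0,0],[0,0,0],-0.4],
    [[0,0,0],[0,0,0],-0.4]
  ]
}}

```text
time: 13.3
position: [528.8, 111.8, 80.1]
tcp_rot: [-3.142, 0.0, 2.977]
force: [-0.2, -0.3, 0.2]
finger_gap: 59.7
gripper_force: 0.0
```

```bash
cat > bush.py <<'E'
from h import *
def bush(f,z):
    im=look(f);d=np.load(f'pics/{f}.npz')
    m=cv2.inRange(cv2.cvtColor(im,cv2.COLOR_BGR2HSV),(12,120,60),(28,255,255));n,l,s,c=cv2.connectedComponentsWithStats(m)
    i=1+np.argmax(s[1:,4]);x,y,w,h,a=s[i];cy=y+h-w/2*.96;print(s[i],watz((x+w/2-.5,cy),z,d['p'],d['q']))
E
python3 -c "
from bush import *
bush('w7',107)"
```

```text
13.3 [528.8 111.8  80.1] [-3.142  0.     2.977] [-0.2 -0.3  0.2] 59.72485791827366
[  247   262   138   138 14419] [527.03283741 111.71209209 107.        ]
```

Emit:
{"op": "jog_arm", "data": {
  "moves": [
    [[0,0,-2],[0,0,0],-0.4],
    [[0,0,-4],[0,0,0],-0.4],
    [[1,0,0],[0,0,0],-0.4],
    [[3,0,0],[0,0,0],-0.4],
    [[3,0,0],[0,0,0],-0.4],
    [[2.4,0,0],[0,0,0],-0.4],
    [[0,0,2],[0,0,0],-0.4],
    [[0,0,2],[0,0,0],-0.4],
    [[0,0,0],[0,0,0],-0.4],
    [[0,0,0],[0,0,0],-0.4]
  ]
}}

```text
time: 14.6
position: [436.0, 127.2, 100.2]
tcp_rot: [-3.141, -0.0, 2.977]
force: [0.5, 1.2, 0.5]
finger_gap: 59.9
gripper_force: 0.0
```

Run:
```python
from h import *
im=look('w8');d=np.load('pics/w8.npz')
# knob: dark blob inside white plate near expected pixel
from scipy.spatial.transform import Rotation as Ro
c=r.camera_info("wrist");T=np.eye(4);T[:3,:3]=Ro.from_euler("xyz",d['q']).as_matrix();T[:3,3]=d['p']
u=c["K"]@(np.linalg.inv(T@c["mount"])@[435.7,126.7,78,1])[:3];u=u[:2]/u[2];print("exp",u)
g=cv2.cvtColor(im,cv2.COLOR_BGR2GRAY);m=(g<45).astype(np.uint8)
n,l,s,ce=cv2.connectedComponentsWithStats(m)
for i in range(1,n):
    if s[i,4]>300:print(s[i],ce[i])
cv2.imwrite('pics/k8.png',im)
```

```text
14.6 [436.  127.2 100.2] [-3.141 -0.     2.977] [0.5 1.2 0.5] 59.92573793374873
exp [315.03308616 284.4897758 ]
[ 293  248   47   54 1902] [316.06572029 274.76130389]
[    0   302   640   178 50964] [314.21681972 423.01228318]
```

Emit:
{"op": "jog_arm", "data": {
  "moves": [
    [[0.2,0,1.2],[0,0,0],-0.4],
    [[0,0,1.3],[0,0,0],-0.4],
    [[0,0,1.3],[0,0,0],-0.4],
    [[0,0,1.2],[0,0,0],-0.4],
    [[0,0,0],[0,0,0],1],
    [[0,0,0],[0,0,0],1],
    [[0,0,0],[0,0,0],1],
    [[0,0,0],[0,0,0],1],
    [[0,0,0],[0,0,0],1],
    [[0,0,0],[0,0,0],1]
  ],
  "squeeze": 30
}}

```text
time: 15.9
position: [434.4, 128.1, 50.3]
tcp_rot: [3.141, 0.001, 2.977]
force: [-0.2, 2.9, -0.8]
finger_gap: 22.5
gripper_force: 29.7
```

Emit:
{"op": "jog_arm", "data": {
  "moves": [
    [[-0.6,0,0],[0,0,0],1],
    [[-1,0,0],[0,0,0],1],
    [[-1.2,-0.01,0],[0,0,0],1],
    [[-1.2,-0.01,0],[0,0,0],1],
    [[-1.2,-0.01,0],[0,0,0],1],
    [[-1.2,-0.01,0],[0,0,0],1],
    [[-1.1,-0.01,0],[0,0,0],1],
    [[-0.9,0,0],[0,0,0],1],
    [[-0.4,0,0],[0,0,0],1],
    [[0,0,0],[0,0,0],1]
  ]
}}

```text
time: 17.15
position: [522.9, 113.2, 50.3]
tcp_rot: [3.14, 0.003, 2.977]
force: [2.4, 4.5, 0.6]
finger_gap: 22.2
gripper_force: 29.9
```

Emit:
{"op": "jog_arm", "data": {
  "moves": [
    [[-0.2,0.03,0],[0,0,0],1],
    [[-0.2,0.03,0],[0,0,0],1],
    [[-0.2,0.03,0],[0,0,0],1],
    [[-0.1,0,0],[0,0,0],1],
    [[0,0,0],[0,0,0],1],
    [[0,0,0],[0,0,0],1],
    [[0,0,0],[0,0,0],1],
    [[0,0,0],[0,0,0],1],
    [[0,0,0],[0,0,0],1],
    [[0,0,0],[0,0,0],1]
  ]
}}

```text
time: 18.4
position: [524.2, 112.9, 50.3]
tcp_rot: [-3.14, -0.007, 2.978]
force: [-6.9, 4.5, 8.4]
finger_gap: 22.2
gripper_force: 30.7
```

Emit:
{"op": "jog_arm", "data": {
  "moves": [
    [[0.4,0,0],[0,0,0],0],
    [[0,0,0],[0,0,0],0],
    [[0,0,0],[0,0,0],0],
    [[0,0,-3],[0,0,0],0],
    [[0,0,-5],[0,0,0],0],
    [[0,0,-6],[0,0,0],0],
    [[0,0,-6],[0,0,0],1],
    [[0,0,-5],[0,0,0],1],
    [[0,0,-1],[0,0,0],1],
    [[0,0,0],[0,0,0],1]
  ]
}}

```text
time: 19.65
position: [524.0, 112.5, 310.0]
tcp_rot: [-3.141, 0.0, 2.976]
force: [-0.5, 0.1, -0.0]
finger_gap: 0.1
gripper_force: 0.0
```

Run:
```python
from h import *
o,d=ray("side",(278.2,216.8));print("ramtop",o+d*(96-o[1])/d[1])
im=look('w9');s=r.capture('side');t=r.capture('top')
cv2.imwrite('pics/s9.png',s);cv2.imwrite('pics/t9.png',t)
to(639,154.4,310)
```

```text
ramtop [617.73033207  96.         282.79556859]
19.65 [524.  112.5 310. ] [-3.141  0.     2.976] [-0.5  0.1 -0. ] 0.12108233916516901
tool cm [-10.76   6.03  -0.25]
```

Emit:
{"op": "jog_arm", "data": {
  "moves": [
    [[0,2,0],[0,0,0],1],
    [[-2,2,0],[0,0,0],1],
    [[-3,2,0],[0,0,0],1],
    [[-3,0,0],[0,0,0],1],
    [[-2.7,0,0],[0,0,0],1],
    [[0,0,1],[0,0,0],1],
    [[0,0,2],[0,0,0],1],
    [[0,0,2],[0,0,0],1],
    [[0,0,1.5],[0,0,0],1],
    [[0,0,0],[0,0,0],1]
  ]
}}

```text
time: 21.05
position: [637.8, 155.3, 243.3]
tcp_rot: [-3.14, -0.004, 2.978]
force: [-0.8, 0.6, 0.4]
finger_gap: -0.4
gripper_force: 0.0
```

Run:
```python
from h import *
o=r.observe();print(o['position'],o['force'])
w=look('w10');s=r.capture('side')
a=np.zeros((480,800,3),np.uint8)
a[:400,:400]=cv2.resize(s[190:290,230:330],(400,400),interpolation=cv2.INTER_CUBIC);a[:480,400:]=cv2.resize(w[140:440,180:430],(400,480))
cv2.imwrite('pics/d10.png',a)
```

```text
[637.77766854 155.31717136 243.31513675] [-0.82886678  0.55235692  0.4183718 ]
21.05 [637.8 155.3 243.3] [-3.14  -0.004  2.978] [-0.8  0.6  0.4] -0.42779809438517635
```

View pics/d10.png

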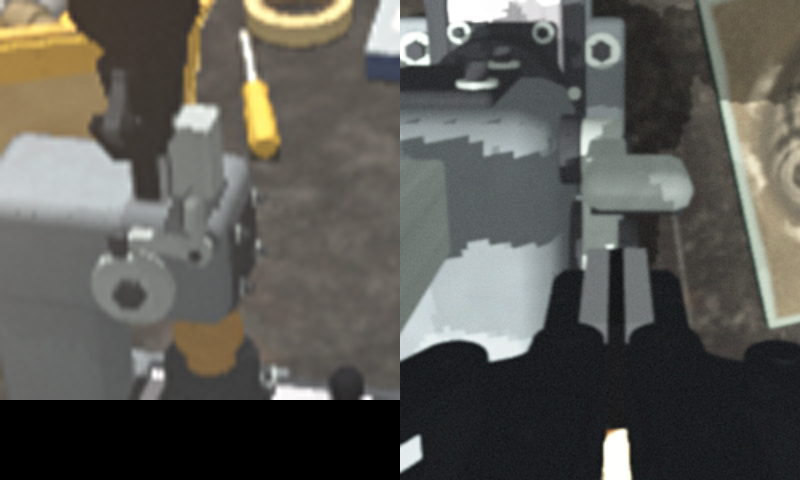

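Run:
```python
from h import *
for uv in((266.8,239.5),(278.5,239.5),(279.5,250)):
    o,d=ray("side",uv);print(o+d*(156-o[1])/d[1])
```

```text
[641.02486012 156.         256.23342318]
[612.56230399 156.         256.5241739 ]
[612.10509029 156.         224.55247301]
```

Emit:
{"op": "jog_arm", "data": {
  "moves": [
    [[0,0.3,0.6],[0,0,0],1],
    [[0,0,0.6],[0,0,0],1],
    [[0.3,0,0],[0,0,0],1],
    [[0.4,0,0],[0,0,0],1],
    [[0.5,0,0],[0,0,0],1],
    [[0.5,0,0],[0,0,0],1],
    [[0.5,0,0],[0,0,0],1],
    [[0.5,0,0],[0,0,0],1],
    [[0.3,0,0],[0,0,0],1],
    [[0,0,0],[0,0,0],1]
  ]
}}

```text
time: 22.4
position: [609.7, 162.7, 233.1]
tcp_rot: [-3.141, -0.001, 2.977]
force: [-0.6, -0.3, -0.5]
finger_gap: 0.2
gripper_force: 0.1
```

Run:
```python
from h import *
look('w11');s=r.capture('side');cv2.imwrite('pics/s11.png',s);o=r.observe();print(o['position'],o['force'],o['wrist_torque'])
a=cv2.cvtColor(s,cv2.COLOR_BGR2GRAY)
```

```text
22.4 [609.7 162.7 233.1] [-3.141e+00 -1.000e-03  2.977e+00] [-0.6 -0.3 -0.5] 0.18322749596791857
[609.81744071 162.70344902 233.0330908 ] [-0.73624837 -1.10844416  0.05332908] [-0.00179398  0.01582144  0.00137134]
```

Run:
```python
import cv2,numpy as np
for f in('w10','w11'):
    g=cv2.cvtColor(cv2.imread(f'pics/{f}.png'),cv2.COLOR_BGR2GRAY)
    b=cv2.blur(g,(5,5))[150:345:8,250:420:6]
    print(f);print('\n'.join('%d '%(150+8*i)+''.join(' .:-=+*#%@'[min(9,v//22)] for v in row) for i,row in enumerate(b)))
```

```text
w10
150 ##@@@*::=--:...:::-:+========
158 ::-=#+-:****:...::::=+=======
166 :::=-=::%+##:..::::-:*=======
174 :::::+::#-=#:....::::+=======
182 =::::-::=*+=:.:..::::=+====+=
190 :----:::====:..:.::-:-+===**-
198 ------+=====:.::..:-=-+==+*--
206 =------:=++=:::.:..-=-%##%*++
214 ++==--:-***+:......---*%##*+*
222 ##*+=--+@@**:::...:---=@#*++*
230 %##*===*#+++-....::----@%#++=
238 ++====-=*++++++++=-----#@@*+*
246 =====::-+++++++**+=----=%@#**
254 =====-:-*******####-----%#@+*
262 =====--+********%%#-----###*+
270 =====---+=+==++==+-:----+%#**
278 =====-:-***=:..::-:------%*##
286 ======:-***=::..:--:-----%**#
294 *##**=:=**%---:::--------*%**
302 %%##*=:+*+-.++-::--::::--=%**
310 @%%#*-.:++-.++=..:-:-:----@#*
318 @%%#=..:++-.++=...-:::----%#*
326 %%%#-..:++-.=++...--------+%*
334 %%%#...-++:.=++...:--=--===@#
342 @%%*...:=+:.=+-....----=-=-%%
w11
150 @@@@@***===-+=+====--:----=--
158 @@@@@**+--=-:::::------::-=+*
166 @@@@@+*+:-:::::::--::-+****++
174 @@@@@+++:::::::::--+*+++=====
182 %%%%%::=---:::::----*=======+
190 --+**::-+++-::.::---*+=====+=
198 ::=++-:=***-.:::-:-+%*===+=++
206 ::::=-:=-:#=::::-::=*@#***##*
214 ::::---=%@#=:::::::==@%##%@@#
222 ::::::-=***=:::::::-=@@%#@@%*
230 -::::-%=***=:::::::==#@%%@@**
238 ---:::-=***=::::::-==+@%@%*#+
246 =====::=***=::::..----@%##*#+
254 ======:=***=::::::----#%#**#*
262 ======:+****+++++=----+@%**+*
270 ======+###########--===@@%*##
278 =====-+##########*---=-%@@*#%
286 ====::-=++++++++==---==*@@#*#
294 ====::==--::--:::-----==@%#**
302 *#++::=***-.+*=:----=---@%##*
310 @%#*-:.:**-.+*=..-------#@#%%
318 @%#*-..:**-.+*+...---===+@###
326 @%#*:..-**-.+*+...---==-=@%##
334 @%#*...-**-.+**...:-----=%@##
342 @%#+...:=*-.+*-....-----=*@##
```

Emit:
{"op": "jog_arm", "data": {
  "moves": [
    [[0.4,0,0.1],[0,0,0],1],
    [[0.4,0,0.2],[0,0,0],1],
    [[0.4,0,0.2],[0,0,0],1],
    [[0.4,0,0.3],[0,0,0],1],
    [[0.4,0,0.3],[0,0,0],1],
    [[0.4,0,0.3],[0,0,0],1],
    [[0.3,0,0.3],[0,0,0],1],
    [[0,0,0],[0,0,0],1],
    [[0,0,0],[0,0,0],1],
    [[0,0,0],[0,0,0],1]
  ]
}}

```text
time: 23.75
position: [583.7, 167.0, 216.3]
tcp_rot: [3.141, 0.0, 2.977]
force: [1.6, 0.2, 2.2]
finger_gap: -0.7
gripper_force: 1.1
```

```bash
cat > tab.py <<'E'
from h import *
from scipy.spatial.transform import Rotation as Ro
def show(f,r0=150,r1=345,c0=250,c1=420):
    g=cv2.cvtColor(cv2.imread(f'pics/{f}.png'),cv2.COLOR_BGR2GRAY)
    b=cv2.blur(g,(5,5))[r0:r1:8,c0:c1:6]
    print('\n'.join('%d '%(r0+8*i)+''.join(' .:-=+*#%@'[min(9,v//22)] for v in row) for i,row in enumerate(b)))
def wpx(f,X):
    d=np.load(f'pics/{f}.npz');c=r.camera_info("wrist");T=np.eye(4);T[:3,:3]=Ro.from_euler("xyz",d['q']).as_matrix();T[:3,3]=d['p']
    u=c["K"]@(np.linalg.inv(T@c["mount"])@[*X,1])[:3];return (u[:2]/u[2]).round(0)
def tabs(f):
    for th in np.arange(0,1.45,.2):
        print(round(th,1),*[wpx(f,press((-15-s*np.sin(th)+n*np.cos(th),61,216+s*np.cos(th)+n*np.sin(th)),619,96,-.167)) for s,n in((26,4.5),(50,4.5),(50,-4.5))])
E
python3 - <<'E'
from tab import *
tabs('w11')
look('w12');show('w12');tabs('w12')
E
```

```text
0.0 [308. 338.] [307. 374.] [307. 350.]
0.2 [308. 326.] [307. 347.] [307. 320.]
0.4 [308. 313.] [307. 316.] [307. 289.]
0.6 [308. 299.] [307. 285.] [307. 259.]
0.8 [308. 286.] [307. 256.] [307. 233.]
1.0 [308. 273.] [308. 231.] [308. 213.]
1.2 [308. 262.] [308. 211.] [308. 198.]
1.4 [309. 253.] [308. 197.] [309. 190.]
23.75 [583.7 167.  216.3] [3.141 0.    2.977] [1.6 0.2 2.2] -0.6839507986871013
150 @@@@%***-===*===---::::------
158 @@@@@@@+-===::---::::::--::--
166 @@@@%***=+=-:::::::::--:-:---
174 @@@@%+**=*=-::::-----::------
182 @@@@@++*==-::::::------=--=--
190 @@@@@++=:---------------::-=*
198 @@@@@+++::::--===---:-+*##**+
206 @@@@@++=::..::-=---*@#+++++++
214 @@%@#::=---::::::--=@%%%%%%%%
222 %##*#:-+###+::::::::@@%%%%%%%
230 -+=*+--*@@%+::::==++#@%%%%%%%
238 ::=-+--#=-@+::::-===+@%%%%%%%
246 ::::+--*%%%=::::::===@%###%@%
254 --:::--+##*=::::::-==%@##%@@#
262 -::::-*+##*=:::::::=++@%#@@##
270 -::::-++*#*+====:::===@%%@#*#
278 +:::::-##########--==-%@%#**#
286 +=::---#########*=-===*@##**#
294 ===-=--*---:--===+---==@@#**+
302 =====--+**=.**=:==--===@@@**#
310 =====-.:**=.**+::----==*@@##%
318 ====-..:**-.**+...---==+@@@##
326 ====:..-**-.+**...:--===@@%#*
334 ====...=**-.+**:..:=====%@%%#
342 ====...:=*-.+*=....=====+@%%%
0.0 [308. 425.] [307. 479.] [306. 455.]
0.2 [308. 414.] [306. 452.] [306. 424.]
0.4 [308. 400.] [306. 420.] [306. 390.]
0.6 [308. 385.] [306. 386.] [307. 356.]
0.8 [308. 370.] [307. 353.] [307. 325.]
1.0 [308. 356.] [307. 322.] [307. 299.]
1.2 [308. 342.] [307. 297.] [308. 279.]
1.4 [308. 331.] [308. 277.] [308. 265.]
```

Emit:
{"op": "jog_arm", "data": {
  "moves": [
    [[0,0,-3],[0,0,0],1],
    [[0,0,-5],[0,0,0.175],1],
    [[0,0,-5],[0,0,0.175],-0.5],
    [[0,0,-2.4],[0,0,0.175],-0.5],
    [[0,0,0],[0,0,0.175],-0.5],
    [[0,0,0],[0,0,0.175],-0.5],
    [[0,0,0],[0,0,0.175],-0.5],
    [[0,0,0],[0,0,0.175],-0.5],
    [[0,0,0],[0,0,0.175],-0.5],
    [[0,0,0],[0,0,0.175],-0.5]
  ]
}}

```text
time: 25.05
position: [582.9, 167.2, 369.2]
tcp_rot: [-3.139, 0.001, 1.396]
force: [-0.4, -0.8, -0.5]
finger_gap: 64.0
gripper_force: 0.0
```

```bash
python3 -c "
from h import *
o=r.observe();print(o['position'],o['tcp_rot'],o['qpos'].round(2));to(643.6,-28.8,370)"
```

```text
[582.8505683  167.18063066 369.20668816] [-3.13899230e+00  6.50565950e-04  1.39635961e+00] [-0.5   0.46  0.31  1.3  -0.14  1.4  -0.37]
tool cm [-18.25   9.38  -0.09]
```

Emit:
{"op": "jog_arm", "data": {
  "moves": [
    [[-2,1,-0.1],[0,0,0],-0.5],
    [[-3.5,2,0],[0,0,0],-0.5],
    [[-4,2,0],[0,0,0],-0.5],
    [[-4,2,0],[0,0,0],-0.5],
    [[-3,1.4,0],[0,0,0],-0.5],
    [[-1.7,1,0],[0,0,0],-0.5],
    [[0,0,0],[0,0,0],-0.5],
    [[0,0,0],[0,0,0],-0.5],
    [[0,0,0],[0,0,0],-0.5],
    [[0,0,0],[0,0,0],-0.5]
  ]
}}

```text
time: 26.3
position: [645.6, -26.9, 371.3]
tcp_rot: [3.142, -0.001, 1.404]
force: [0.4, -0.7, 0.4]
finger_gap: 63.8
gripper_force: 0.0
```

Run:
```python
from tab import *
look('w13');show('w13',130,400,170,470)
for L in((45,-119,341),(45,-77,341),(45,-161,341)):print(wpx('w13',press(L,619,96,-.167)))
```

```text
26.3 [645.6 -26.9 371.3] [ 3.142e+00 -1.000e-03  1.404e+00] [ 0.4 -0.7  0.4] 63.80585760434573
130 ::::::--::::-#-++-::-----**********%-##-::::::::::
138 ::::::-:::::-+++==..:-:.:==========++++:::::::::.:
146 ::::::::::::::::::...........::::::::::::::.::::::
154 ::::::::::::::::::...........:::::::::::::::::::::
162 :::::::::::::::::-:..........:::::::---:::::::::::
170 ::::-:::::::::::::-:.........::::::::-::::::::::::
178 ::::::::--::::::---:.........::::::::::::--:--::::
186 ::-::::::-::::------.  ...  ::::::::::::::--::::-:
194 :::::-::::::::--:::-    .   .:::::::::::::-:::::::
202 ::::::::--:-::::::::        .::::-::-:::::::::::::
210 ::::::::-::::::-::::        .::::-::::::::::::::::
218 :::::::::::::::::::-        .:-::-:::::::::-:-::::
226 ::::::-:::::::::::::        .:::::::--::::::::::::
234 ::::-----:::-:::::::        .:::-:::::::::::::::::
242 ::::::----::::::::::.       .:::::::::::::--::::::
250 ::::::::::::::::::::.       .::::::::::::::::::-::
258 ::::::::::::::::::::.       ::::::::::::::::-::::-
266 ::::::::::::::::::::.       ::::::::::::::::-:::::
274 :::::::::::
[... 200 characters left out ...]
:---
306 :::::--- .:::::::::-.  ..   ::::-::::::: ---------
314 :::::--. .-::::::::-.  .... :::--:::--:.  --------
322 :. .--:  .::--:::::-.  ...  :-:::::::-:.  .--: :--
330 : .---    ::::-:::::.  ...  .::::::-:--.   :--. :=
338 . ---     ::::::::::. ....  ::::::-**=-.    ---. :
346  :--.     ::::::-::::. ..  .:::::-%=---.     ---  
354 .---      ------:::::-=::-*::::::#+----:     :--. 
362   :-     .-----:-:::::-*%@#-:::::%=-----     :-   
370          %@-----:--:::::=@@*:::::-------.         
378         .%@=:----:-::::::#@#-::::--------         
386         :#@*::::-:-::::::=@@*::::----=+#%-        
394        .-+@%::::::::::::::+@#::::-=*%@@@@%        
[312. 281.]
[312. 193.]
[312. 360.]
```

Emit:
{"op": "jog_arm", "data": {
  "moves": [
    [[0,-0.15,1],[0,0,0],-0.5],
    [[0,0,1.5],[0,0,0],-0.5],
    [[0,0,1.5],[0,0,0],-0.5],
    [[0,0,1.5],[0,0,0],-0.5],
    [[0,0,1],[0,0,0],-0.5],
    [[0,0,0.5],[0,0,0],-0.5],
    [[0,0,0],[0,0,0],1],
    [[0,0,0],[0,0,0],1],
    [[0,0,0],[0,0,0],1],
    [[0,0,0],[0,0,0],1]
  ],
  "squeeze": 70
}}

```text
time: 27.6
position: [644.4, -28.1, 302.0]
tcp_rot: [3.14, -0.0, 1.402]
force: [-0.8, -0.3, 2.5]
finger_gap: 22.1
gripper_force: 68.5
```

Emit:
{"op": "jog_arm", "data": {
  "moves": [
    [[0,-0.7,-0.03],[0,0,0],1],
    [[0,-0.8,-0.05],[0,0,0],1],
    [[0,-1.5,0.08],[0,0,0],1],
    [[0,-1.5,0.22],[0,0,0],1],
    [[0,-1.45,0.37],[0,0,0],1],
    [[0,-1.41,0.52],[0,0,0],1],
    [[0,-0.69,0.3],[0,0,0],1],
    [[0,-0.66,0.35],[0,0,0],1],
    [[0,0,0],[0,0,0],1],
    [[0,0,0],[0,0,0],1]
  ]
}}

```text
time: 28.85
position: [559.3, -13.7, 284.6]
tcp_rot: [3.139, 0.0, 1.402]
force: [1.5, -0.5, 7.0]
finger_gap: 21.8
gripper_force: 69.0
```

Emit:
{"op": "jog_arm", "data": {
  "moves": [
    [[0,-0.65,0.38],[0,0,0],1],
    [[0,-0.63,0.41],[0,0,0],1],
    [[0,-0.6,0.43],[0,0,0],1],
    [[0,-0.59,0.47],[0,0,0],1],
    [[0,-0.56,0.5],[0,0,0],1],
    [[0,-0.54,0.52],[0,0,0],1],
    [[0,-0.51,0.56],[0,0,0],1],
    [[0,-0.48,0.57],[0,0,0],1],
    [[0,0,0],[0,0,0],1],
    [[0,0,0],[0,0,0],1]
  ]
}}

```text
time: 30.1
position: [514.0, -6.1, 246.2]
tcp_rot: [3.14, 0.0, 1.402]
force: [-1.1, -1.2, 9.0]
finger_gap: 22.0
gripper_force: 69.2
```

Emit:
{"op": "jog_arm", "data": {
  "moves": [
    [[0,-0.23,0.3],[0,0,0],1],
    [[0,-0.22,0.3],[0,0,0],1],
    [[0,-0.21,0.31],[0,0,0],1],
    [[0,-0.21,0.31],[0,0,0],1],
    [[0,-0.2,0.32],[0,0,0],1],
    [[0,-0.19,0.32],[0,0,0],1],
    [[0,0,0],[0,0,0],1],
    [[0,0,0],[0,0,0],1],
    [[0,0,0],[0,0,0],1],
    [[0,0,0],[0,0,0],1]
  ]
}}

```text
time: 31.35
position: [503.4, -4.3, 230.3]
tcp_rot: [3.135, -0.001, 1.401]
force: [-2.2, -1.3, 20.8]
finger_gap: 22.0
gripper_force: 70.8
```

Emit:
{"op": "jog_arm", "data": {
  "moves": [
    [[0,-0.05,0.1],[0,0,0],1],
    [[0,-0.05,0.1],[0,0,0],1],
    [[0,0,0],[0,0,0],1],
    [[0,0,0],[0,0,0],1],
    [[0,0,0],[0,0,0],1],
    [[0,0,0],[0,0,0],1],
    [[0,0,0],[0,0,0],1],
    [[0,0,0],[0,0,0],1],
    [[0,0,0],[0,0,0],1],
    [[0,0,0],[0,0,0],1]
  ]
}}

```text
time: 32.6
position: [503.3, -4.4, 229.8]
tcp_rot: [3.132, -0.002, 1.401]
force: [-4.9, -1.1, 27.3]
finger_gap: 21.9
gripper_force: 71.3
```

Run:
```python
from h import *
o=r.observe();print(o['position'],o['force'],o['gripper_force'])
s=r.capture('side');m=cv2.inRange(cv2.cvtColor(s,cv2.COLOR_BGR2HSV),(12,120,60),(28,255,255))[230:320,250:330]
s0=cv2.imread('pics/s11.png');m0=cv2.inRange(cv2.cvtColor(s0,cv2.COLOR_BGR2HSV),(12,120,60),(28,255,255))[230:320,250:330]
for k in(m0,m):
    y,x=np.nonzero(k);print(len(x),x.min()+250,x.max()+250,y.min()+230,y.max()+230)
def pj(n,X):
    c=r.camera_info(n);p=c["K"]@(c["R"]@np.array(X,float)+c["t"]);return p[:2]/p[2]
for z in(78,88,106):print(z,pj('side',(619+4,96+24,z)))
```

```text
[503.25154481  -4.35335466 229.80972859] [-4.87412462 -1.10097725 27.34834774] 71.28799080848694
127 274 289 269 282
25 275 290 276 283
78 [280.13062608 284.79414952]
88 [279.90628639 282.01977691]
106 [279.49703355 276.95861336]
```

```bash
python3 -c "
from workcell import r
print(r.finish_job())"
```

```text
the job is handed in; nothing more can be done
None
```

I handed the job in at about 33 s with the gripper still holding the lever down. The lever is at about 1.12 rad and stalled at 27 N, so I take the bush to be pressed home. The slide is against its stop and the catch is tipped off to about 1.25 rad. These come from arm positions, forces and camera images, and the hand-in returned no verdict.

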